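# Gauge the heater block and bring up the matching tube rack

### The job

Take the depth rod from its holster and lower it to the bottom of a well in the open middle block of the heater to find out how deep the wells are, then hang the rod back in its holster, fully down. Then slide the rack made for that depth (yellow for 45 mm, white for 65 mm, blue for 85 mm) across the deck until it stands square and close against the heater's front face, without lifting it. Leave the other two racks and everything else where they are.

Things in the scene. Friction and masses are not known exactly. Their poses are not given: they have to be found in the camera images.
- heater: White three-bay dry block heater, fixed on the deck: 390 mm along its y, 180 mm along its x, top 105 mm up. Origin on the deck beneath the centre of its middle bay. Its flat upright front face (blue stripe) looks to its -x, 75 mm in front of the origin; its rear is at x = +105 mm. The two outer bays are shut by steel lids with black handles (up to 139 mm above the deck, lids from y = 66 mm outwards on either side); only the middle bay is open and shows its aluminium block.
- bay (a point): Centre of the top face of the aluminium block in the open middle bay, level with the heater's top (105 mm above the deck); axes as the heater's. The block (80 x 96 mm) has six round blind wells 18 mm across, in two rows at x = -16 and +16 mm and three columns at y = -30, 0 and +30 mm from this point, all six equally deep. How deep (45, 65 or 85 mm) changes from run to run, cannot be known from outside and must be felt with the rod.
- well (a point): Centre of the mouth of the middle well of the front row of that block, 16 mm to the heater's -x of bay, 105 mm above the deck. Straight 18 mm bore, flat hard bottom 45, 65 or 85 mm below this point.
- rod_handle (a point): Centre of the depth rod's handle. The rod: steel, 10 mm thick and 120 mm long, below a black round handle 26 mm across and 60 mm tall (0.14 kg); hangs upright in its holster, z along the rod pointing up to the handle. The handle's centre is 150 mm above the rod's tip and 30 mm above the shoulder. The steel has coloured bands 45 mm (yellow), 65 mm (white) and 85 mm (blue) from its tip, and a thin ring every 10 mm.
- rod_tip (a point): Lower tip of the depth rod, on its axis, 150 mm below the handle's centre.
- rod_shoulder (a point): Underside of the rod's handle, on its axis, 120 mm above the tip; rests on the holster's rim when the rod is put away.
- holster_mouth (a point): Centre of the upper rim of the rod's holster: a fixed upright steel tube, 28 mm outside, 15 mm bore, rim 140 mm above the deck, on a round base 72 mm across. The rod's tip hangs free 20 mm above the deck in it.
- rack_short: Yellow open-frame tube rack holding six red-capped tubes 65 mm long (fixed in the rack; made for a block with wells 45 mm deep). Loose, about 0.4 kg, slides on the steel deck. Frame 76 mm along its x by 108 mm along its y, 55 mm tall (solid top deck from 42 to 55 mm up, the edge to push on); caps' tops 71 mm above the deck. Origin at the centre of its underside; its +x side faces the heater at the start, give or take about 0.15 rad.
- rack_medium: White open-frame tube rack holding six red-capped tubes 85 mm long (fixed in the rack; made for a block with wells 65 mm deep). Loose, about 0.4 kg, slides on the steel deck. Frame 76 mm along its x by 108 mm along its y, 55 mm tall (solid top deck from 42 to 55 mm up, the edge to push on); caps' tops 91 mm above the deck. Origin at the centre of its underside; its +x side faces the heater at the start, give or take about 0.15 rad.
- rack_long: Blue open-frame tube rack holding six red-capped tubes 105 mm long (fixed in the rack; made for a block with wells 85 mm deep). Loose, about 0.4 kg, slides on the steel deck. Frame 76 mm along its x by 108 mm along its y, 55 mm tall (solid top deck from 42 to 55 mm up, the edge to push on); caps' tops 111 mm above the deck. Origin at the centre of its underside; its +x side faces the heater at the start, give or take about 0.15 rad.
- rack_short_far (a point): Centre of that rack's +x side (the side towards the heater), 27 mm up; 38 mm from the rack's centre.
- rack_medium_far (a point): Centre of that rack's +x side (the side towards the heater), 27 mm up; 38 mm from the rack's centre.
- rack_long_far (a point): Centre of that rack's +x side (the side towards the heater), 27 mm up; 38 mm from the rack's centre.
- sanitiser: Pump bottle of hand sanitiser, 68 mm across, 195 mm tall; a loose bystander to leave alone. Origin at the centre of its underside.
- timer: White bench timer, 60 x 75 x 22 mm; a loose bystander to leave alone. Origin at the centre of its underside.
- reagent: Small amber bottle, 48 mm across, 100 mm tall; a loose bystander to leave alone. Origin at the centre of its underside.
- dish: Steel bowl, 110 mm across, 35 mm tall; a loose bystander to leave alone. Origin at the centre of its underside.
- marker: White marker pen with a red cap, 120 mm long, 15 mm thick; a loose bystander to leave alone. Origin at the centre of its underside.
Mind the look-alikes: they are no part of the job. There is more than one size of the rack_long; the one meant has the size given above.

How it is judged:
On the way, in this order (a step that is already met when the one before it is completed fails the run):
1. the rod's tip is down at the bottom (within 3 mm) of a well of the open block, with no rack moved yet by more than 10 mm (((x of rod_tip in the frame of block_short between -0.035 and 0.035 m and y of rod_tip in the frame of block_short between -0.045 and 0.045 m and z of rod_tip in the frame of block_short below 0.051 m) or (x of rod_tip in the frame of block_medium between -0.035 and 0.035 m and y of rod_tip in the frame of block_medium between -0.045 and 0.045 m and z of rod_tip in the frame of block_medium below 0.031 m) or (x of rod_tip in the frame of block_long between -0.035 and 0.035 m and y of rod_tip in the frame of block_long between -0.045 and 0.045 m and z of rod_tip in the frame of block_long below 0.011 m)) and distance of each of rack_short, rack_medium, rack_long from where it was at the start of the episode below 0.01 m), for 0.1 s.
2. the rod is back in its holster, handle down on the rim, with no rack moved yet by more than 10 mm (distance between rod_shoulder and holster_mouth below 0.008 m and angle between rod_tip's own z axis and vertical below 0.08 rad and distance of each of rack_short, rack_medium, rack_long from where it was at the start of the episode below 0.01 m), for 0.1 s.
At the end, for the whole second after the job is handed in: The rack matching the middle block's depth stands upright, still, in front of the heater, far side within 5 mm of its front face and square within 0.08 rad; the other racks within 15 mm of where they stood; rod upright in its holster, shoulder within 8 mm of the rim's centre (((horizontal distance between block_short and bay below 0.02 m and x of rack_short_far in the frame of heater between -0.08 and -0.07 m and y of rack_short in the frame of heater between -0.185 and 0.185 m and angle between the x axis of rack_short and the x axis of heater, either way round below 0.08 rad and angle between rack_short's own z axis and vertical below 0.08 rad and linear speed of rack_short below 0.01 m/s and distance of each of rack_medium, rack_long from where it was at the start of the episode below 0.015 m) or (horizontal distance between block_medium and bay below 0.02 m and x of rack_medium_far in the frame of heater between -0.08 and -0.07 m and y of rack_medium in the frame of heater between -0.185 and 0.185 m and angle between the x axis of rack_medium and the x axis of heater, either way round below 0.08 rad and angle between rack_medium's own z axis and vertical below 0.08 rad and linear speed of rack_medium below 0.01 m/s and distance of each of rack_short, rack_long from where it was at the start of the episode below 0.015 m) or (horizontal distance between block_long and bay below 0.02 m and x of rack_long_far in the frame of heater between -0.08 and -0.07 m and y of rack_long in the frame of heater between -0.185 and 0.185 m and angle between the x axis of rack_long and the x axis of heater, either way round below 0.08 rad and angle between rack_long's own z axis and vertical below 0.08 rad and linear speed of rack_long below 0.01 m/s and distance of each of rack_short, rack_medium from where it was at the start of the episode below 0.015 m)) and distance between rod_shoulder and holster_mouth below 0.008 m and angle between rod_tip's own z axis and vertical below 0.08 rad); the robot touches nothing.
It fails at once if a rack is lifted more than 15 mm off the deck (height (world z) of any of rack_short, rack_medium, rack_long above 0.015 m).
It fails at once if a rack is tipped by more than 0.3 rad (angle between any of rack_short, rack_medium, rack_long's own z axis and vertical above 0.3 rad).
It fails at once if a bystander is moved by more than 40 mm (distance of any of sanitiser, timer, reagent, dish, marker from where it was at the start of the episode above 0.04 m).
It also fails if it takes over 64 s, if anything falls off the work surface, if the arm or the gripper's body presses on something with over 40 N, if the wrist force passes 120 N, or if a joint passes its speed limit or range.

### The arm

A 6-joint arm with a two-finger parallel gripper is mounted at the origin on the work surface. World frame = base frame: x ahead of the robot, y to its left, z up, the work surface at z = 0. Lengths are in m, angles in rad, forces in N, time in s.
With the tool pointing down it reaches from about 0.3 to 0.825 m from the base axis. Payload 5.4 kg.
Tool frame: the origin (TCP) lies between the finger pads; the fingertips stand ahead of it and the grasp point (between the pads) lies 6 mm ahead of it (env.nose_length is the z of the fingertips in the tool frame, in m); z points along the fingers, x is the direction in which the jaws open and shut, and the axes are right-handed (so a half turn about z gives the same grasp; the last joint's range is limited). The gripper opens to 92 mm and grips with 3 to 60 N. Pads are 20 mm wide; open, the fingers measure 128 mm over their backs; the gripper's body (75 mm by 189 mm) begins 69 mm behind the grasp point.
Start: joints at [-1.347, 0.158, 1.597, -0, 1.386, -0.21], TCP at [0.242, -0.522, 0.24] pointing down, gripper open.
Joint ranges: [-2.91, 2.91], [-0.94, 2.29], [0.18, 2.7], [-1.29, 4.43], [0.17, 2.64], [-3, 3]. Speed limits (rad/s): [2.57, 2.57, 3.14, 3.14, 3.14, 3.14].

### API

Orientations are given as [roll, pitch, yaw] about the fixed x, y, z axes, in that order (R = Rz(yaw) Ry(pitch) Rx(roll)).
In Python, from bench import telemetry, viewer, env gives the robot as it stands.
- The arm moves only by the shell command python3 -m handwheel 'ROWS'. ROWS is JSON, a list of rows, each a list of 3 entries, a list of its own where there are three numbers: the finger opening in mm, from 0 to 91.9, then the shift along the tool's x, y, z each as a share of 10 cm, from -1 to 1, then the turn about the tool's z as a share of pi rad, from -1 to 1. A call has 1 to 10 rows; each row shifts and turns the commanded pose from where the row before left it, along the tool's axes as they then stand; what a row does not reach is not made up. A row lasts 1/10 s, in which the tool goes at most 50 mm and 8.59 degrees, less where a joint would pass 70% of its speed; a pose out of reach is approached as far as the arm can. A call with a number of a shift or a turn outside -1 to 1 is refused whole. A call with a gripper value outside its range is refused whole. The fingers move at their own pace and stop on an object; the grip force is fixed at half the most. Time passes only in rows, so rows that do not move let the fingers close. It gives the time, the measured TCP pose, the force and the opening at its end, in the units of the state.
- telemetry.get_state(): the state, without advancing time (a new reading comes with each control period).
- viewer.read_camera(name): name is "scene" or "top" or "wrist"; returns a dict with "color" (420x560x3 uint8, red, green, blue), "K" (3x3 intrinsics, pixels), "dist_coeffs" ([k1, k2, p1, p2, k3] as OpenCV has them; the pictures are not rectified), "extrinsics" (4x4, takes a point from camera to world coordinates); the wrist camera has in their place "mount" (4x4, takes a point from camera to tool coordinates, whose origin is the TCP and whose axes are the tool frame's). Camera axes: x right, y up, looking along -z (the intrinsics and any distortion apply to the point x, -y, -z); pixel columns grow to the right and rows downward; lengths in m; the calibration is good to about 2 mm. A picture is of the moment at which its call begins: read the wrist's pose just before it. There is no depth.
- env.finish_job(): hands the job in, once; it reports no verdict.
The state is a dict: "time": time; "joint_positions": joint angles; "qvel": joint speeds; "effort": joint torques, N m; "tool_pos": TCP position; "tcp_rot": TCP orientation; "force": force on the tool from outside, world axes, zero at the start; "torque": the same for the moment, N m; "grip_width": finger opening in m.
Only numpy, scipy, OpenCV 4.12 (cv2) and the standard library are available. Lean on these libraries where they do the work, as an engineer would, in place of code of your own. Each camera call takes 0.05 s, during which the arm holds its last target.

## Working session

There is one attempt and no reset: what is moved stays moved. The work goes in short steps, Python scripts to look and compute and a shell command to move; the robot and the scene stay as the last step left them, time stands still between calls to the robot, and variables do not carry over. Pictures are saved under pics/ and viewed, and the job is handed in when it is done.

```bash
ls; mkdir -p pics
python3 - <<'E'
from bench import telemetry, viewer, env
import cv2
print(telemetry.get_state()); print(env.nose_length)
for n in ("scene","top","wrist"):
    d=viewer.read_camera(n); cv2.imwrite(f"pics/{n}0.png",d["color"][:,:,::-1])
    print(n,d["K"].tolist(),d["dist_coeffs"],d.get("extrinsics",d.get("mount")))
E
```

```text
pics
{'time': 0.0, 'joint_positions': array([-1.34705204e+00,  1.59035429e-01,  1.59823478e+00, -2.08073864e-05,
        1.38620656e+00, -2.10064968e-01]), 'qvel': array([-0.00091028, -0.00138215,  0.00059465,  0.00032735,  0.00121134,
       -0.00053831]), 'effort': array([ 2.69305310e-03, -3.85572839e+01, -3.22106409e+01,  7.03094364e-02,
        3.77968512e-02, -1.20835325e-04]), 'tool_pos': array([ 0.24155011, -0.52115593,  0.23862526]), 'tcp_rot': array([-3.14121977e+00,  1.84696828e-03, -1.13698289e+00]), 'force': array([ 0.64919742,  0.14892589, -0.18359078]), 'torque': array([ 0.01032962,  0.01257393, -0.03540726]), 'grip_width': 0.09190006500312829}
0.025
scene [[434.14596748846253, 0.0, 279.3874404021478], [0.0, 434.14596748846253, 204.9773372731342], [0.0, 0.0, 1.0]] [-0.0991627  0.         0.         0.         0.       ] [[ 7.45181646e-01 -4.50562053e-01  4.91628061e-01  1.03601716e+00]
 [ 6.66861119e-01  5.02649931e-01 -5.50126617e-01 -5.21564816e-01]
 [ 7.49366990e-04  7.37791897e-01  6.75027818e-01  8.17580026e-01]
 [ 0.00000000e+00  0.00000000e+00  0.00000000e+00  1.
[... 206 characters left out ...]
-04  9.96394624e-01 -8.48388065e-02  4.29446641e-01]
 [-9.99989293e-01 -7.52148868e-04 -4.56602407e-03  3.94203585e-02]
 [-4.61337324e-03  8.48362449e-02  9.96384227e-01  1.26932079e+00]
 [ 0.00000000e+00  0.00000000e+00  0.00000000e+00  1.00000000e+00]]
wrist [[301.3456254924998, 0.0, 279.1582098722476], [0.0, 301.3456254924998, 211.05410617709518], [0.0, 0.0, 1.0]] [-0.02484897  0.          0.          0.          0.        ] [[ 9.99999657e-01 -2.17690304e-05 -8.28331662e-04 -4.53530453e-04]
 [-2.29875889e-04 -9.67705125e-01 -2.52084784e-01 -7.17827818e-02]
 [-7.96093153e-04  2.52084888e-01 -9.67704798e-01 -1.45498496e-01]
 [ 0.00000000e+00  0.00000000e+00  0.00000000e+00  1.00000000e+00]]
```

View pics/scene0.png

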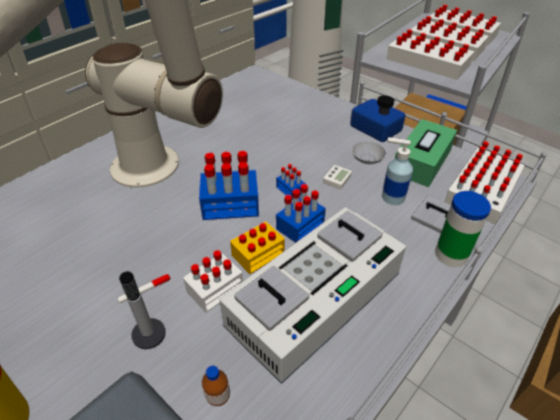

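View pics/top0.png

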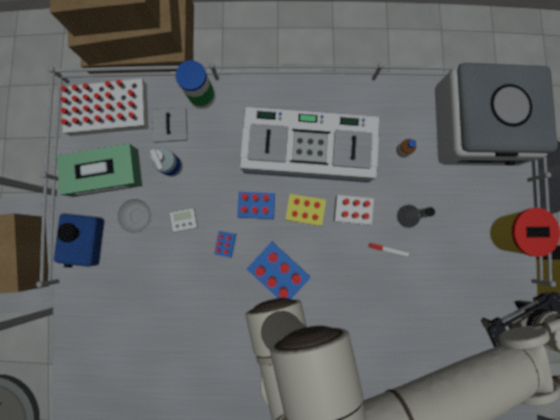

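View pics/wrist0.png

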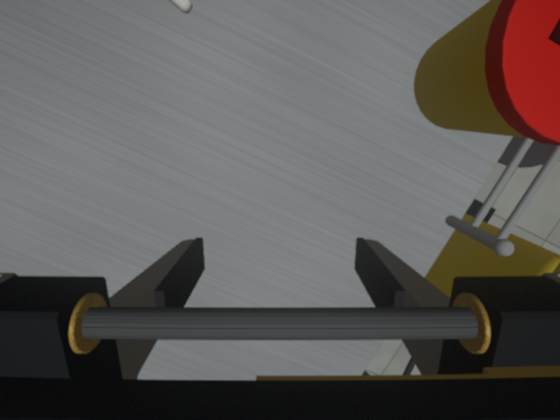

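The top view shows the heater at about (310,143), the holstered rod at (408,215)-(432,211), yellow and white racks at (306,209) and (354,209), and three blue racks at (256,205), (225,244) and (278,270). The blue ones differ in size, so I measure next.

```bash
cat > h.py <<'E'
import numpy as np, cv2
from bench import telemetry, viewer, env
from scipy.spatial.transform import Rotation as Ro
def cam(n):
    st=telemetry.get_state(); d=viewer.read_camera(n)
    if "extrinsics" in d: T=np.array(d["extrinsics"])
    else:
        W=np.eye(4); W[:3,:3]=Ro.from_euler('xyz',st["tcp_rot"]).as_matrix(); W[:3,3]=st["tool_pos"]; T=W@np.array(d["mount"])
    d["T"]=T; d["bgr"]=d["color"][:,:,::-1].copy(); return d
def rays(d,px):
    p=cv2.undistortPoints(np.array(px,float).reshape(-1,1,2),np.array(d["K"]),np.array(d["dist_coeffs"])).reshape(-1,2)
    v=np.c_[p[:,0],-p[:,1],-np.ones(len(p))]@d["T"][:3,:3].T
    return d["T"][:3,3],v
def plane(d,px,z):
    o,v=rays(d,px); return o+v*((z-o[2])/v[:,2])[:,None]
def proj(d,P):
    P=np.atleast_2d(P); c=(P-d["T"][:3,3])@d["T"][:3,:3]
    q=np.c_[c[:,0],-c[:,1],-c[:,2]]
    return cv2.projectPoints(q,np.zeros(3),np.zeros(3),np.array(d["K"]),np.array(d["dist_coeffs"]))[0].reshape(-1,2)
def tri(d1,p1,d2,p2):
    o1,v1=rays(d1,[p1]);o2,v2=rays(d2,[p2]);v1=v1[0];v2=v2[0]
    t=np.linalg.lstsq(np.c_[v1,-v2],o2-o1,rcond=None)[0]
    a=o1+v1*t[0];b=o2+v2*t[1]; return (a+b)/2,np.linalg.norm(a-b)
def save(img,name,box=None,s=1):
    if box: img=img[box[1]:box[3],box[0]:box[2]]
    cv2.imwrite("pics/"+name,cv2.resize(img,None,fx=s,fy=s,interpolation=cv2.INTER_CUBIC))
def blobs(d,lo,hi,amin,box=None):
    h=cv2.cvtColor(d["bgr"],cv2.COLOR_BGR2HSV); m=cv2.inRange(h,lo,hi)
    if box is not None:
        k=np.zeros_like(m);k[box[1]:box[3],box[0]:box[2]]=1;m*=k
    n,l,s,c=cv2.connectedComponentsWithStats(m)
    return m,l,[(i,s[i],c[i]) for i in range(1,n) if s[i][4]>=amin]
E
python3 - <<'E'
from h import *
t=cam("top"); s=cam("scene")
save(t["bgr"],"topc.png",(200,90,450,300),3.2)
save(s["bgr"],"scc.png",(100,140,420,400),2.3)
for nm,lo,hi in(("blue",(100,120,60),(125,255,255)),("yel",(20,120,90),(32,255,255))):
    m,l,b=blobs(t,lo,hi,80,(190,185,340,310))
    for i,st,c in b:
        m1=cv2.morphologyEx((l==i).astype(np.uint8),cv2.MORPH_CLOSE,np.ones((9,9)))
        cn=max(cv2.findContours(m1,0,2)[0],key=cv2.contourArea)
        r=cv2.minAreaRect(cn); bx=cv2.boxPoints(r)
        P=plane(t,bx,.055)[:,:2]
        print(nm,c,r,P.mean(0),np.linalg.norm(P[1]-P[0]),np.linalg.norm(P[2]-P[1]),P.round(3).tolist())
E
```

```text
blue [256.60035524 206.3410302 ] ((255.68716430664062, 205.00778198242188), (35.76063537597656, 25.35300064086914), 2.385944128036499) [0.53352306 0.1183092 ] 0.07491035086955217 0.10560748227296975 [[0.498, 0.172], [0.573, 0.17], [0.569, 0.064], [0.494, 0.067]]
blue [226.52803738 243.85981308] ((225.09959411621094, 243.8523406982422), (16.419084548950195, 23.155122756958008), 10.784297943115234) [0.41949929 0.2073906 ] 0.06754758188689439 0.04835287346509719 [[0.391, 0.237], [0.457, 0.225], [0.448, 0.178], [0.382, 0.19]]
blue [278.2203125 270.8203125] ((277.940185546875, 273.06500244140625), (52.869285583496094, 37.97404098510742), 42.61406326293945) [0.33495666 0.05286626] 0.11040553921880711 0.15360231517766204 [[0.346, 0.147], [0.427, 0.072], [0.323, -0.041], [0.243, 0.034]]
yel [305.1362963  209.81333333] ((305.32427978515625, 209.55406188964844), (34.68818283081055, 24.331050872802734), 9.462322235107422) [ 0.51999874 -0.02765171] 0.07174160438292858 0.10212136124735496 [[0.493, 0.029], [0.564, 0.017], [0.547, -0.084], [0.476, -0.072]]
```

View pics/topc.png

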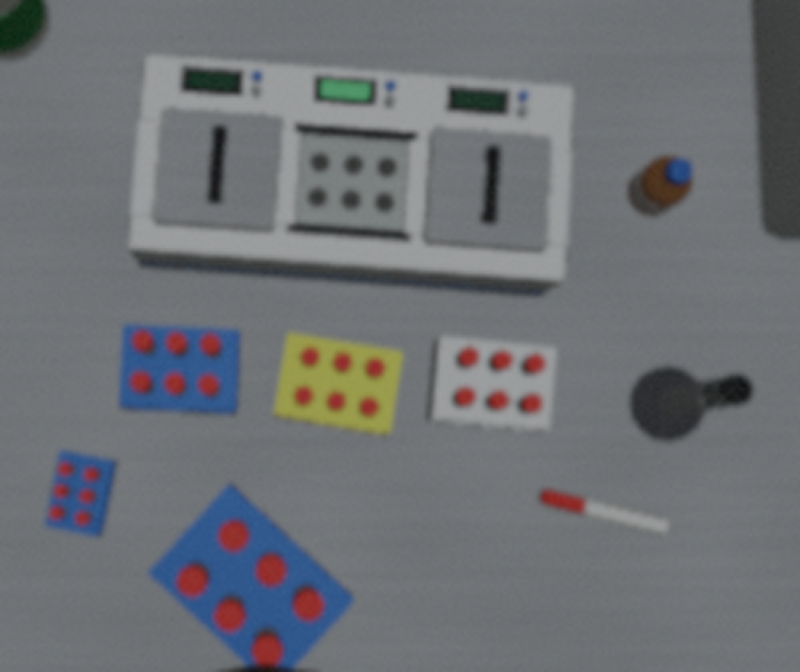

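View pics/scc.png

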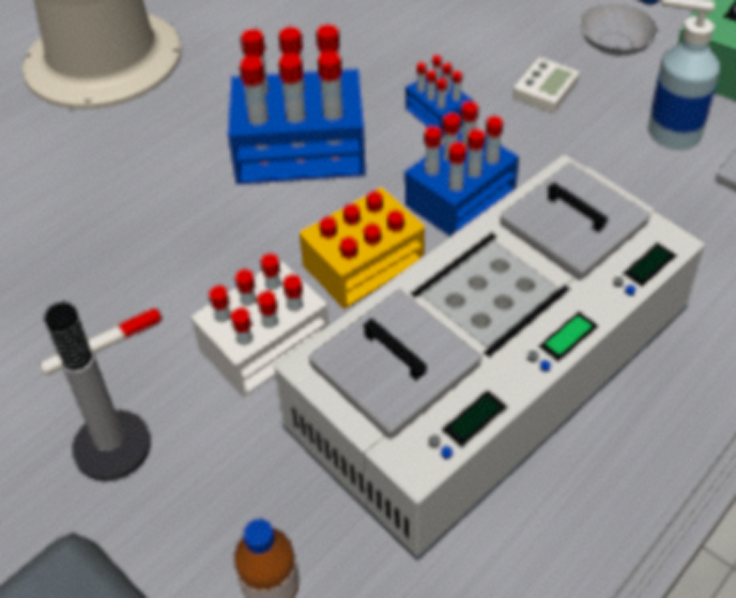

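Candidates for the blue rack are (256,205) measuring 75x106 mm, (225,244) at 48x68 mm and (278,270) at 110x154 mm. The first matches the given 76x108 mm. Next: the rod and the heater.

Run:
```python
from h import *
t=cam("top"); s=cam("scene")
save(t["bgr"],"blk.png",(280,110,340,180),8)
# rod top/base
f=lambda x,y:(x/3.2+200-.35,y/3.2+90-.35)
g=lambda x,y:(x/2.3+100-.28,y/2.3+140-.28)
print("base",plane(t,[f(667,404)],.008), plane(s,[g(112,443)],.005))
print("htop",plane(t,[f(738,388)],.200),plane(s,[g(61,316)],.200),tri(t,f(738,388),s,g(61,316)))
print("heater corners top", plane(t,[f(148,55),f(574,86),f(563,280),f(130,250)],.105).round(4).tolist())
w=[f(*p) for p in((320,162),(354,165),(387,167),(317,197),(351,200),(385,202))]
print("wells",plane(t,w,.105).round(4).tolist())
w=[g(*p) for p in((499,266),(526,284),(473,283),(508,302),(455,300),(481,320))]
print("wells s",plane(s,w,.105).round(4).tolist())
```

```text
base [[ 0.50354551 -0.3461068   0.008     ]] [[ 0.50440915 -0.34462706  0.005     ]]
htop [[ 0.50521625 -0.34679865  0.2       ]] [[ 0.50894635 -0.34679863  0.2       ]] (array([ 0.50595323, -0.34681707,  0.19741948]), np.float64(0.002066227334415747))
heater corners top [[0.8144, 0.1451, 0.105], [0.786, -0.2403, 0.105], [0.6085, -0.2257, 0.105], [0.6355, 0.1595, 0.105]]
wells [[0.7151, -0.0099, 0.105], [0.7123, -0.0403, 0.105], [0.7105, -0.0698, 0.105], [0.6832, -0.007, 0.105], [0.6804, -0.0373, 0.105], [0.6786, -0.0677, 0.105]]
wells s [[0.6847, -0.0073, 0.105], [0.717, -0.0079, 0.105], [0.6796, -0.0396, 0.105], [0.7176, -0.0358, 0.105], [0.6801, -0.0661, 0.105], [0.7122, -0.0681, 0.105]]
```

View pics/blk.png

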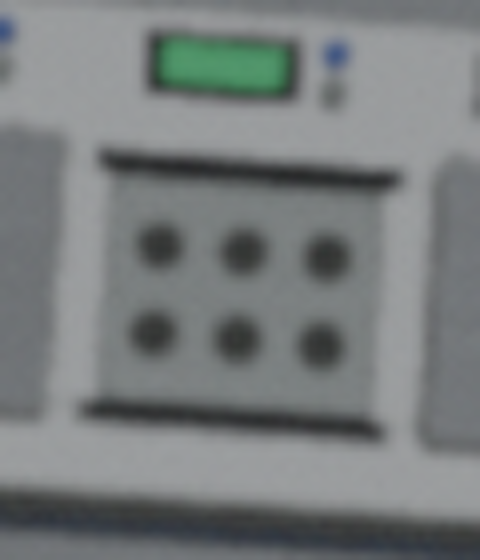

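```bash
cat > d.py <<'E'
import sys
from h import *
# usage: d.py x y z yaw -> tool shift shares total and turn share
st=telemetry.get_state(); R=Ro.from_euler('xyz',st["tcp_rot"]).as_matrix()
a=[float(v) for v in sys.argv[1:]]
print("t",st["time"],"pos",st["tool_pos"].round(4),"rot",st["tcp_rot"].round(4),"F",st["force"].round(1),"g",round(st["grip_width"],4),"q",st["joint_positions"].round(2))
if a:
    d=np.array(a[:3])-st["tool_pos"]; print("shift mm tool",(R.T@d*1000).round(1),"turn share",((st["tcp_rot"][2]-a[3]+np.pi)%(2*np.pi)-np.pi)/np.pi)
E
python3 d.py .42 -.346 .25 -1.645
```

```text
t 0.35 pos [ 0.2416 -0.5216  0.2394] rot [-3.1415e+00  4.0000e-04 -1.1370e+00] F [ 0.5  0.5 -0.2] g 0.092 q [-1.35  0.16  1.6  -0.    1.39 -0.21]
shift mm tool [ -84.4 -235.7  -10.6] turn share 0.16170543587919678
```

```bash
python3 -m handwheel '[[91,[-0.11,-0.3,-0.02],0],[91,[-0.11,-0.3,-0.02],0],[91,[-0.11,-0.3,-0.02],0],[91,[-0.11,-0.3,-0.01],0],[91,[-0.1,-0.3,-0.01],0],[91,[-0.1,-0.29,-0.01],0],[91,[-0.1,-0.29,-0.01],0],[91,[-0.1,-0.28,0],0],[91,[0,0,0],0.04],[91,[0,0,0],0.04]]' && python3 -m handwheel '[[91,[0,0,0],0.04],[91,[0,0,0],0.0417],[91,[0,0,0],0],[91,[0,0,0],0]]'
python3 - <<'E'
from h import *
w=cam("wrist"); save(w["bgr"],"w1.png")
E
python3 d.py .42 -.346 .25 -1.645
```

```text
time: 1.35
tool_pos: [0.4212, -0.3455, 0.2496]
tcp_rot: [3.142, -0.0, -1.392]
force: [0.0, 0.7, -0.0]
grip_width: 0.0908
time: 1.75
tool_pos: [0.4205, -0.3463, 0.2496]
tcp_rot: [3.142, 0.0, -1.642]
force: [-0.3, 0.8, -0.9]
grip_width: 0.0911
t 1.8 pos [ 0.4204 -0.3463  0.2496] rot [ 3.1416  0.     -1.6424] F [-0.4 -0.  -0.8] g 0.0911 q [-0.91  0.07  1.67 -0.    1.4   0.73]
shift mm tool [-0.3  0.5 -0.4] turn share 0.0008293538073565177
```

View pics/w1.png

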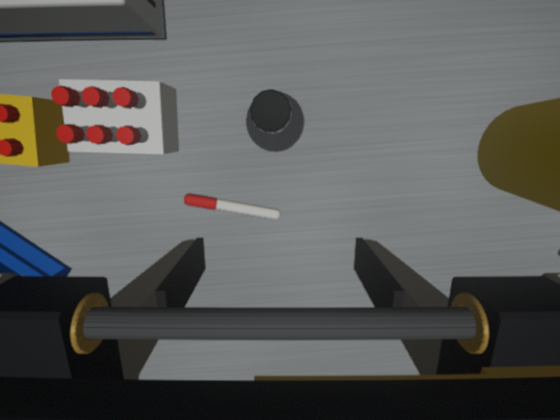

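The wrist view shows the rod's handle top at about (271,110), over its base disc at (275,122).

Run:
```python
from h import *
w=cam("wrist"); save(w["bgr"],"w1c.png",(230,70,330,165),6)
print(plane(w,[(270.5,108)],.2),plane(w,[(275,122)],.008))
```

```text
[[ 0.50691965 -0.34634577  0.2       ]] [[ 0.50503369 -0.34665458  0.008     ]]
```

View pics/w1c.png

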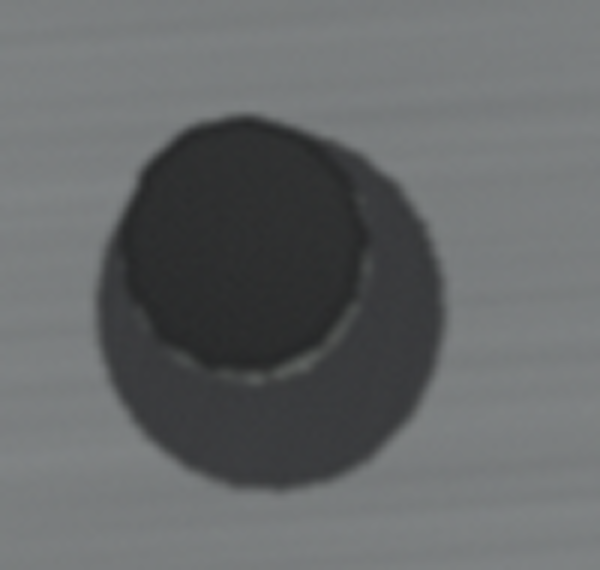

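```bash
python3 d.py .505 -.3465 .181 -1.645
```

```text
t 1.85 pos [ 0.4205 -0.3463  0.2496] rot [ 3.1416  0.     -1.6429] F [0.2 0.1 0.4] g 0.0914 q [-0.91  0.07  1.67  0.    1.4   0.73]
shift mm tool [ -5.9 -84.3  68.6] turn share 0.000667726241380219
```

```bash
python3 -m handwheel '[[91,[-0.02,-0.28,0],0],[91,[-0.02,-0.28,0],0],[91,[-0.02,-0.28,0],0],[91,[0,0,0.25],0],[91,[0,0,0.25],0],[91,[0,0,0.186],0],[91,[0,0,0],0]]'; python3 d.py .505 -.3465 .181 -1.645
python3 - <<'E'
from h import *
w=cam("wrist"); save(w["bgr"],"w2.png")
E
```

```text
time: 2.55
tool_pos: [0.5032, -0.345, 0.1775]
tcp_rot: [3.137, 0.004, -1.644]
force: [0.1, 1.4, 0.6]
grip_width: 0.0912
t 2.55 pos [ 0.5032 -0.345   0.1775] rot [ 3.1367  0.0044 -1.6437] F [0.1 1.4 0.6] g 0.0912 q [-0.8   0.3   1.55  0.    1.29  0.84]
shift mm tool [ 1.3 -1.8 -3.5] turn share 0.00042263422585517594
```

View pics/w2.png

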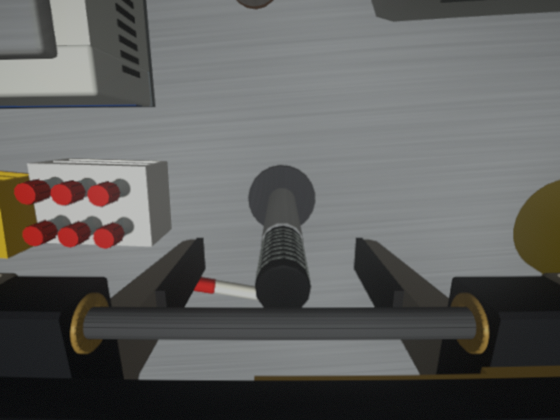

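The handle sits midway between the fingers at (283,285). Close with a small correction.

```bash
python3 -m handwheel '[[91,[0,-0.01,0],0],[91,[0,0,0],0],[60,[0,0,0],0],[24,[0,0,0],0],[15,[0,0,0],0],[15,[0,0,0],0],[15,[0,0,0],0],[15,[0,0,0],0],[15,[0,0,0],0],[15,[0,0,0],0]]'; python3 d.py .505 -.3465 .181 -1.645;  python3 - <<'E'
from h import *
w=cam("wrist"); save(w["bgr"],"w3.png")
E
```

```text
time: 3.6
tool_pos: [0.5057, -0.3466, 0.1809]
tcp_rot: [3.141, 0.0, -1.645]
force: [-0.5, -0.3, 0.0]
grip_width: 0.0289
t 3.6 pos [ 0.5057 -0.3466  0.1809] rot [ 3.1415e+00  1.0000e-04 -1.6450e+00] F [-0.5 -0.3  0. ] g 0.0289 q [-0.8   0.3   1.55  0.    1.29  0.85]
shift mm tool [-0.1  0.7 -0.1] turn share -3.0573430332898217e-06
```

View pics/w3.png

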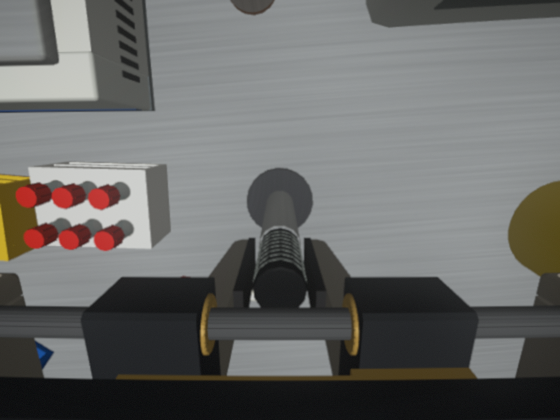

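Still closing (28.9 mm); continue, then lift.

```bash
python3 -m handwheel '[[15,[0,0,0],0],[15,[0,0,0],0],[15,[0,0,0],0],[15,[0,0,0],0],[15,[0,0,0],0]]'; python3 d.py
```

```text
time: 4.15
tool_pos: [0.5057, -0.3467, 0.181]
tcp_rot: [3.142, -0.0, -1.645]
force: [0.0, 0.4, 0.3]
grip_width: 0.0255
t 4.15 pos [ 0.5057 -0.3467  0.181 ] rot [ 3.1416 -0.     -1.645 ] F [0.  0.4 0.3] g 0.0255 q [-0.8   0.3   1.55 -0.    1.29  0.85]
```

```bash
python3 -m handwheel '[[15,[0,0,-0.15],0],[15,[0,0,-0.26],0],[15,[0,0,-0.26],0],[15,[0,0,-0.26],0],[15,[0,0,-0.26],0],[15,[0,0,-0.26],0],[15,[0,0,0],0],[15,[0,0,0],0]]'; python3 d.py .681 -.0375 .3 -1.645;python3 - <<'E'
from h import *
w=cam("wrist"); save(w["bgr"],"w4.png")
s=cam("scene"); save(s["bgr"],"s4.png")
E
```

```text
time: 4.95
tool_pos: [0.5058, -0.3467, 0.3263]
tcp_rot: [-3.141, -0.001, -1.645]
force: [-0.5, -0.2, -2.1]
grip_width: 0.0252
t 4.95 pos [ 0.5058 -0.3467  0.3263] rot [-3.1409e+00 -5.0000e-04 -1.6450e+00] F [-0.5 -0.2 -2.1] g 0.0252 q [-0.8   0.22  1.36  0.    1.56  0.85]
shift mm tool [-321.3 -151.8   26.2] turn share 8.818004556054567e-06
```

View pics/w4.png

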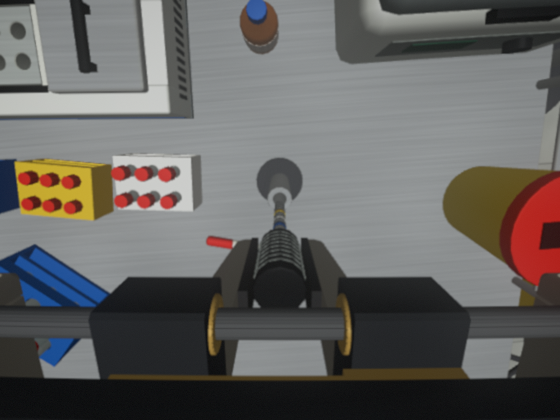

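View pics/s4.png

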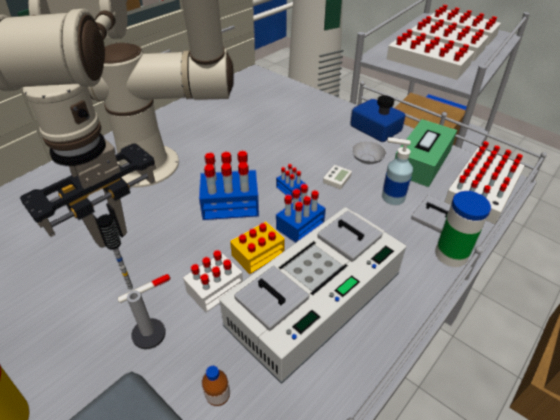

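The rod hangs upright, with its coloured bands clear of the rim. Carry it over to the well.

```bash
python3 -m handwheel '[[15,[-0.15,-0.07,0],0],[15,[-0.3,-0.14,0],0],[15,[-0.3,-0.14,0],0],[15,[-0.3,-0.14,0],0],[15,[-0.3,-0.14,0],0],[15,[-0.3,-0.14,0],0],[15,[-0.3,-0.14,0],0],[15,[-0.3,-0.14,0],0],[15,[-0.3,-0.14,0],0],[15,[-0.3,-0.14,0],0]]' && python3 -m handwheel '[[15,[-0.25,-0.12,0],0],[15,[-0.11,-0.068,0],0],[15,[0,0,0.1],0],[15,[0,0,0.08],0],[15,[0,0,0],0],[15,[0,0,0],0]]'; python3 d.py .681 -.0375 .3 -1.645;python3 - <<'E'
from h import *
w=cam("wrist"); save(w["bgr"],"w5.png",(200,130,360,290),4)
s=cam("scene"); save(s["bgr"],"s5.png",(250,120,420,290),4)
t=cam("top"); save(t["bgr"],"t5.png",(250,80,370,200),4)
E
```

```text
time: 6.05
tool_pos: [0.6596, -0.0695, 0.3246]
tcp_rot: [3.139, 0.001, -1.644]
force: [0.4, 0.3, -0.5]
grip_width: 0.0254
time: 6.65
tool_pos: [0.6802, -0.0389, 0.3073]
tcp_rot: [3.14, 0.0, -1.647]
force: [-0.1, -0.4, -0.6]
grip_width: 0.0251
t 6.65 pos [ 0.6802 -0.0389  0.3073] rot [ 3.1402  0.     -1.6467] F [-0.1 -0.4 -0.6] g 0.0251 q [-0.23  0.41  1.17 -0.    1.57  1.41]
shift mm tool [-1.5 -0.7  7.3] turn share -0.0005400200765469893
```

View pics/w5.png

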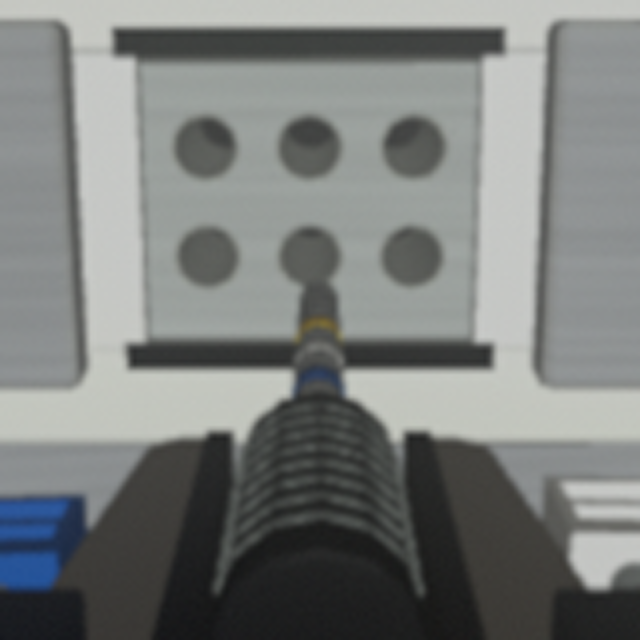

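View pics/s5.png

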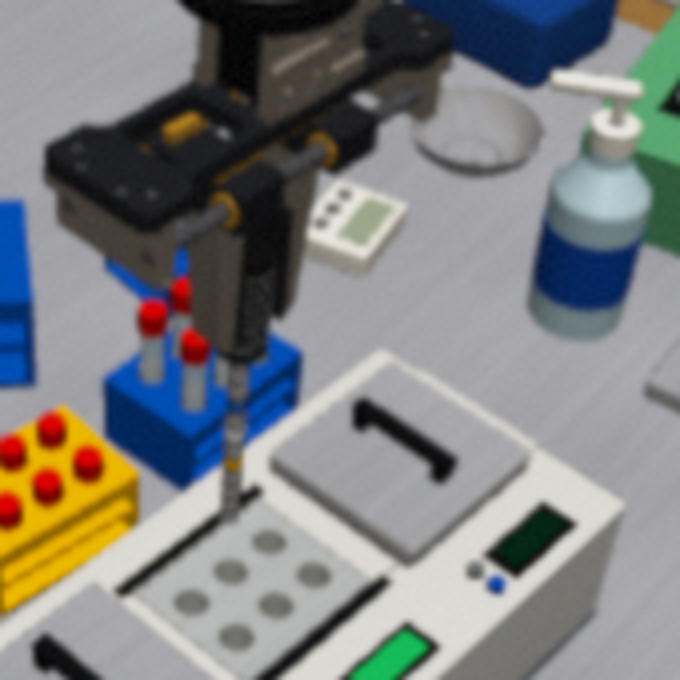

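In the wrist crop the tip is at about (279,202) full-frame, and the front-middle well is at (278,194). I compare both in tool coordinates.

Run:
```python
from h import *
w=cam("wrist"); st=telemetry.get_state(); R=Ro.from_euler('xyz',st["tcp_rot"]).as_matrix();p=st["tool_pos"]
f=lambda x,y:(x/4+200-.4,y/4+130-.4)
W=plane(w,[f(311,257),f(310,148),f(206,148),f(414,147),f(208,256),f(412,256)],.105)
print(p,"wells",W.round(4).tolist())
print("mean",W.mean(0))
T=plane(w,[f(318,287)],p[2]-.161); print("tip front",T)
print("tip pred px",proj(w,p+R@[0,0,.161]),"crop",(proj(w,p+R@[0,0,.161])-[200,130])*4)
B=plane(w,[f(319.5,322)],p[2]-.161+.045);print("yellow band",B)
```

```text
[ 0.68091618 -0.03838654  0.30867211] wells [[0.6828, -0.036, 0.105], [0.7148, -0.0381, 0.105], [0.717, -0.0082, 0.105], [0.7128, -0.0681, 0.105], [0.6854, -0.0057, 0.105], [0.6809, -0.0657, 0.105]]
mean [ 0.69897254 -0.03696683  0.105     ]
tip front [[ 0.68322417 -0.03801605  0.14767211]]
tip pred px [[279.65030536 203.32420803]] crop [[318.60122146 293.2968321 ]]
yellow band [[ 0.68528724 -0.03844937  0.19267211]]
```

```bash
python3 d.py .682 -.0368 .255 -1.645; python3 -m handwheel '[[15,[-0.017,-0.011,0],0],[15,[0,0,0.1],0],[15,[0,0,0.1],0],[15,[0,0,0.1],0],[15,[0,0,0.1],0],[15,[0,0,0.1],0],[15,[0,0,0],0],[15,[0,0,0],0]]'; python3 d.py .682 -.0368 .255 -1.645;python3 - <<'E'
from h import *
w=cam("wrist"); save(w["bgr"],"w6.png",(200,130,360,290),4)
s=cam("scene"); save(s["bgr"],"s6.png",(250,120,420,290),4)
E
```

```text
t 6.85 pos [ 0.6809 -0.0384  0.3087] rot [-3.1406e+00 -2.0000e-04 -1.6458e+00] F [ 0.8 -0.3 -1.1] g 0.0252 q [-0.23  0.4   1.16 -0.    1.57  1.41]
shift mm tool [-1.7 -0.9 53.7] turn share -0.00025905163558272116
time: 7.65
tool_pos: [0.682, -0.0361, 0.2577]
tcp_rot: [3.141, 0.0, -1.645]
force: [0.3, -0.2, -0.4]
grip_width: 0.0256
t 7.65 pos [ 0.682  -0.0361  0.2577] rot [ 3.1411e+00  1.0000e-04 -1.6450e+00] F [ 0.3 -0.2 -0.4] g 0.0256 q [-0.23  0.43  1.23  0.    1.48  1.42]
shift mm tool [ 0.7 -0.   2.7] turn share 5.2071014130727665e-06
```

View pics/w6.png

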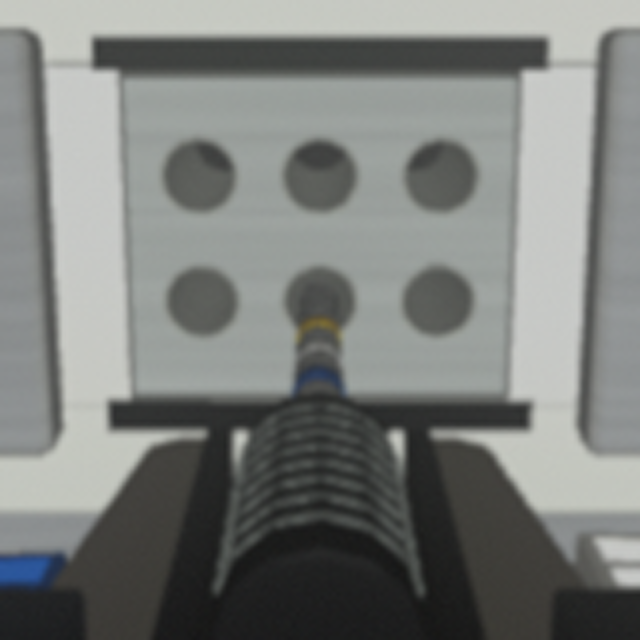

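View pics/s6.png

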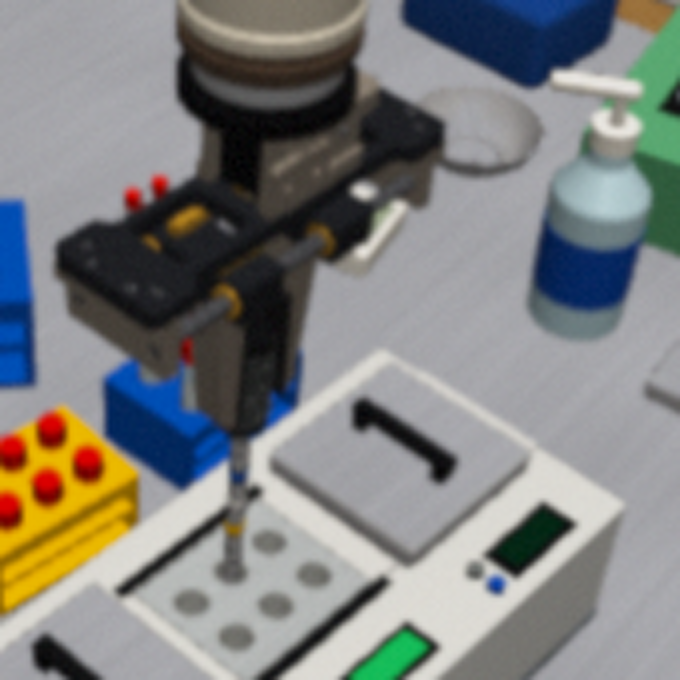

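Tip inside the well's mouth. Descend and feel at the 45 mm level (TCP z about 0.221).

```bash
python3 -m handwheel '[[15,[0.004,0,0.1],0],[15,[0,0,0.1],0],[15,[0,0,0.08],0],[15,[0,0,0.03],0],[15,[0,0,0.03],0],[15,[0,0,0.03],0],[15,[0,0,0.03],0],[15,[0,0,0],0]]'; python3 d.py
```

```text
time: 8.55
tool_pos: [0.6819, -0.0365, 0.2176]
tcp_rot: [3.141, 0.0, -1.645]
force: [0.3, 0.3, -0.9]
grip_width: 0.0249
t 8.55 pos [ 0.6819 -0.0365  0.2176] rot [ 3.141e+00  1.000e-04 -1.645e+00] F [ 0.3  0.3 -0.9] g 0.0249 q [-0.23  0.45  1.28  0.    1.41  1.41]
```

```bash
python3 -m handwheel '[[15,[0,0,0.05],0],[15,[0,0,0.04],0],[15,[0,0,0.02],0],[15,[0,0,0.02],0],[15,[0,0,0.02],0],[15,[0,0,0.02],0],[15,[0,0,0.02],0],[15,[0,0,0],0]]'; python3 d.py
```

```text
time: 9.35
tool_pos: [0.6819, -0.0365, 0.1986]
tcp_rot: [3.141, 0.0, -1.645]
force: [0.1, -0.5, -1.3]
grip_width: 0.0255
t 9.35 pos [ 0.6819 -0.0365  0.1986] rot [ 3.141e+00  1.000e-04 -1.645e+00] F [ 0.1 -0.5 -1.3] g 0.0255 q [-0.23  0.46  1.3  -0.    1.38  1.41]
```

```bash
python3 -m handwheel '[[15,[0,0,0.02],0],[15,[0,0,0.02],0],[15,[0,0,0],0]]'; python3 d.py
```

```text
time: 9.65
tool_pos: [0.6819, -0.0365, 0.1946]
tcp_rot: [3.141, 0.0, -1.645]
force: [0.2, -0.4, -1.7]
grip_width: 0.0255
t 9.65 pos [ 0.6819 -0.0365  0.1946] rot [ 3.1409e+00  1.0000e-04 -1.6450e+00] F [ 0.2 -0.4 -1.7] g 0.0255 q [-0.23  0.47  1.31  0.    1.37  1.41]
```

```bash
python3 -m handwheel '[[15,[0,0,0.05],0],[15,[0,0,0.04],0],[15,[0,0,0.02],0],[15,[0,0,0.015],0],[15,[0,0,0.01],0],[15,[0,0,0],0]]'; python3 d.py; python3 -m handwheel '[[15,[0,0,0.01],0],[15,[0,0,0],0]]'
```

```text
time: 10.25
tool_pos: [0.682, -0.0365, 0.1814]
tcp_rot: [3.141, 0.0, -1.645]
force: [-0.2, -0.0, -2.3]
grip_width: 0.0254
t 10.25 pos [ 0.682  -0.0365  0.1814] rot [ 3.1414e+00  1.0000e-04 -1.6450e+00] F [-0.2 -0.  -2.3] g 0.0254 q [-0.23  0.48  1.32  0.    1.35  1.41]
time: 10.45
tool_pos: [0.6824, -0.0366, 0.181]
tcp_rot: [-3.141, -0.0, -1.645]
force: [0.5, 0.1, 0.1]
grip_width: 0.0254
```

```bash
python3 -m handwheel '[[15,[0,0,0.015],0],[15,[0,0,0],0],[15,[0,0,0],0],[15,[0,0,0],0]]'; python3 d.py;python3 - <<'E'
from h import *
s=cam("scene"); save(s["bgr"],"s7.png",(250,120,420,290),4)
E
```

```text
time: 10.85
tool_pos: [0.6828, -0.0367, 0.1809]
tcp_rot: [-3.139, -0.0, -1.645]
force: [-1.1, 0.2, 5.3]
grip_width: 0.0252
t 10.85 pos [ 0.6828 -0.0367  0.1809] rot [-3.1393e+00 -3.0000e-04 -1.6449e+00] F [-1.1  0.2  5.3] g 0.0252 q [-0.23  0.48  1.32  0.    1.34  1.42]
```

View pics/s7.png

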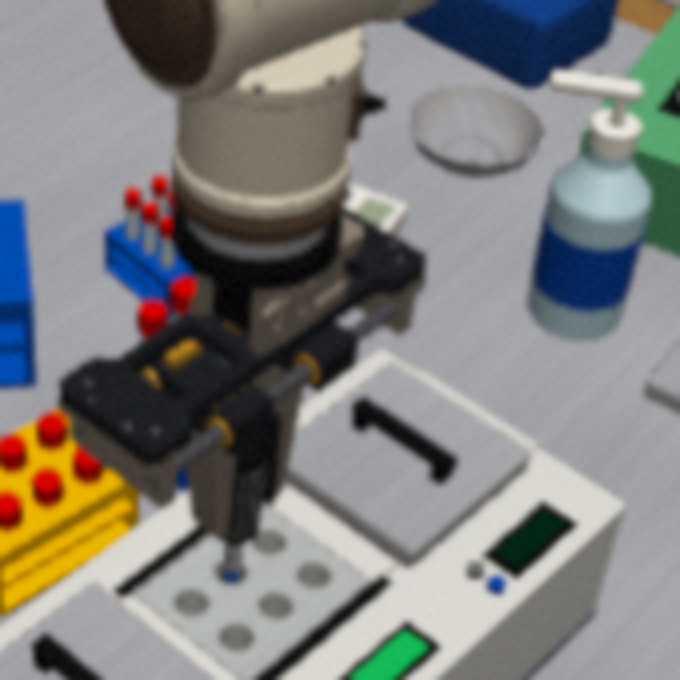

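Contact: the force rose to +5.3 N with the TCP stalled at z=0.181 (tip about 20 mm above the deck), and the blue band is at the well's mouth. The depth is 85 mm, so the blue rack is the one to move. Returning the rod.

```bash
python3 -m handwheel '[[15,[0,0,-0.1],0],[15,[0,0,-0.2],0],[15,[0,0,-0.25],0],[15,[0,0,-0.25],0],[15,[0,0,-0.25],0],[15,[0,0,-0.25],0],[15,[0,0,-0.18],0],[15,[0,0,0],0]]'; python3 d.py .5057 -.3467 .3263 -1.645
```

```text
time: 11.7
tool_pos: [0.6833, -0.0368, 0.3311]
tcp_rot: [-3.135, -0.001, -1.645]
force: [-0.1, -0.2, -1.2]
grip_width: 0.0259
t 11.7 pos [ 0.6833 -0.0368  0.3311] rot [-3.1351e+00 -1.0000e-03 -1.6450e+00] F [-0.1 -0.2 -1.2] g 0.0259 q [-0.23  0.4   1.12 -0.    1.61  1.42]
shift mm tool [322.2 154.2   4.1] turn share 9.939938451579102e-06
```

```bash
python3 -m handwheel '[[15,[0.15,0.07,0],0],[15,[0.3,0.14,0],0],[15,[0.3,0.14,0],0],[15,[0.3,0.14,0],0],[15,[0.3,0.14,0],0],[15,[0.3,0.14,0],0],[15,[0.3,0.14,0],0],[15,[0.3,0.14,0],0],[15,[0.3,0.14,0],0],[15,[0.3,0.14,0],0]]' && python3 -m handwheel '[[15,[0.25,0.12,0],0],[15,[0.12,0.085,0],0],[15,[0,0,0],0],[15,[0,0,0],0],[15,[0,0,0],0]]'; python3 d.py .5057 -.3467 .3263 -1.645;python3 - <<'E'
from h import *
w=cam("wrist"); save(w["bgr"],"w8.png",(200,130,360,290),4)
w["T"]; s=cam("scene"); save(s["bgr"],"s8.png",(60,180,220,360),4)
E
```

```text
time: 12.7
tool_pos: [0.5259, -0.3122, 0.3247]
tcp_rot: [3.138, 0.002, -1.646]
force: [1.0, -0.5, -1.6]
grip_width: 0.0251
time: 13.2
tool_pos: [0.5056, -0.3451, 0.3268]
tcp_rot: [3.142, 0.001, -1.644]
force: [-0.3, 0.0, -1.1]
grip_width: 0.0254
t 13.2 pos [ 0.5056 -0.3451  0.3268] rot [ 3.1415e+00  7.0000e-04 -1.6435e+00] F [-0.3  0.  -1.1] g 0.0254 q [-0.8   0.21  1.36  0.    1.56  0.85]
shift mm tool [ 1.6 -0.2  0.5] turn share 0.0004628483771058076
```

View pics/w8.png

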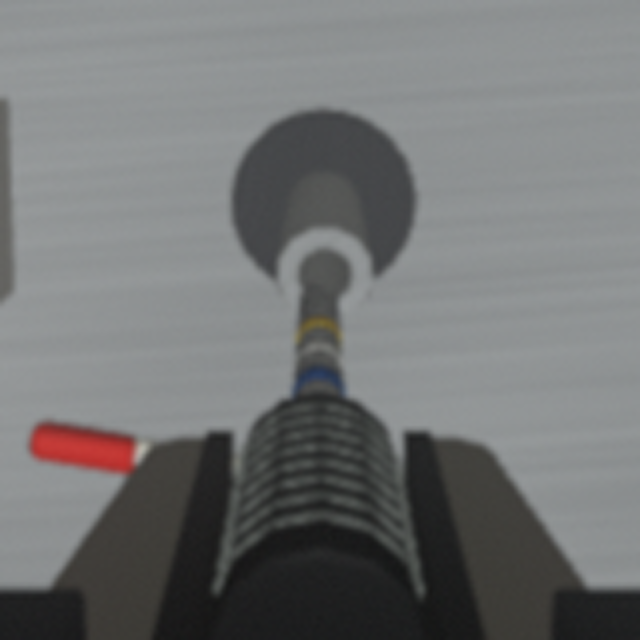

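View pics/s8.png

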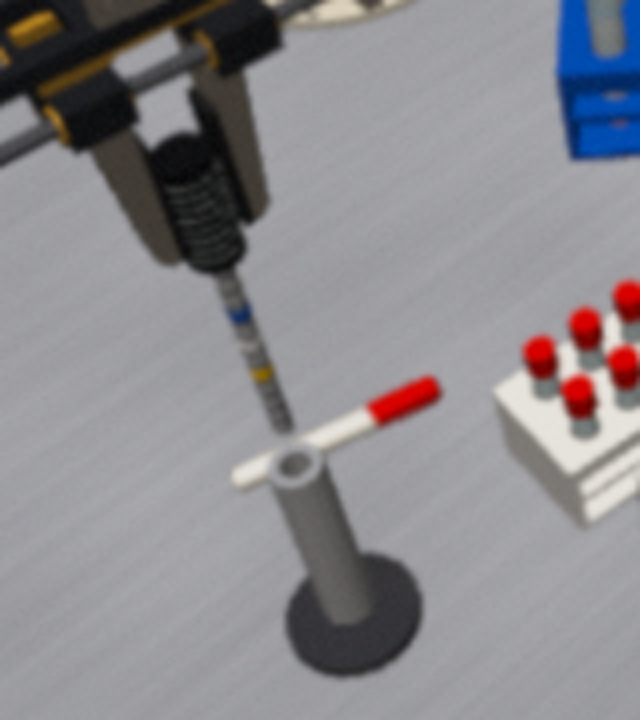

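Run:
```python
import cv2
a=cv2.imread("pics/w4.png")[130:290,200:360]; cv2.imwrite("pics/w4c.png",cv2.resize(a,None,fx=4,fy=4,interpolation=cv2.INTER_CUBIC))
```

```text
(no output)
```

View pics/w4c.png

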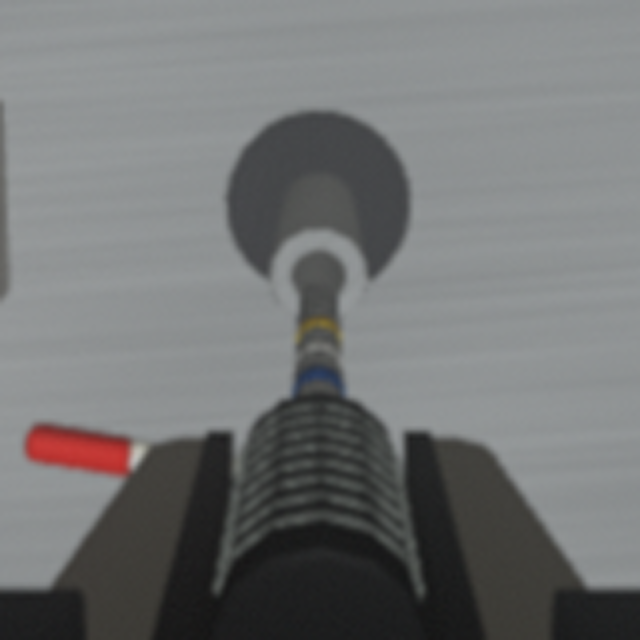

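The view matches the one at pull-out, apart from about 1.5 mm in y. Correct this and check again.

```bash
python3 -m handwheel '[[15,[0,0,0],0],[15,[0,0,0],0]]'; python3 d.py .5057 -.3467 .3263 -1.645
```

```text
time: 13.5
tool_pos: [0.5055, -0.3458, 0.327]
tcp_rot: [-3.142, -0.0, -1.644]
force: [0.2, -0.6, -1.1]
grip_width: 0.0253
t 13.5 pos [ 0.5055 -0.3458  0.327 ] rot [-3.1415 -0.     -1.6442] F [ 0.2 -0.6 -1.1] g 0.0253 q [-0.8   0.21  1.36  0.    1.56  0.85]
shift mm tool [ 0.9 -0.3  0.7] turn share 0.00026660636666617617
```

```bash
python3 -m handwheel '[[15,[0.008,-0.002,0],0],[15,[0,0,0.1],0],[15,[0,0,0.12],0],[15,[0,0,0.12],0],[15,[0,0,0.05],0],[15,[0,0,0],0],[15,[0,0,0],0],[15,[0,0,0],0]]';  python3 d.py .5057 -.3467 .181 -1.645
```

```text
time: 14.3
tool_pos: [0.5055, -0.3473, 0.2888]
tcp_rot: [-3.141, -0.001, -1.645]
force: [-0.2, 0.2, -1.6]
grip_width: 0.0253
t 14.3 pos [ 0.5055 -0.3473  0.2888] rot [-3.1406e+00 -9.0000e-04 -1.6450e+00] F [-0.2  0.2 -1.6] g 0.0253 q [-0.8   0.23  1.42  0.    1.49  0.85]
shift mm tool [ -0.8  -0.  107.8] turn share 2.8811339368903444e-06
```

```bash
python3 -m handwheel '[[15,[-0.006,0,0.1],0],[15,[0,0,0.2],0],[15,[0,0,0.2],0],[15,[0,0,0.2],0],[15,[0,0,0.18],0],[15,[0,0,0.1],0],[15,[0,0,0.05],0],[15,[0,0,0],0],[15,[0,0,0],0]]';  python3 d.py .5057 -.3467 .181 -1.645
```

```text
time: 15.2
tool_pos: [0.5057, -0.3469, 0.186]
tcp_rot: [-3.14, -0.001, -1.645]
force: [-0.3, -0.3, -1.5]
grip_width: 0.0254
t 15.2 pos [ 0.5057 -0.3469  0.186 ] rot [-3.1403e+00 -1.1000e-03 -1.6450e+00] F [-0.3 -0.3 -1.5] g 0.0254 q [-0.8   0.3   1.54  0.    1.3   0.85]
shift mm tool [-0.2  0.1  5. ] turn share 6.294996211744648e-06
```

Down the last millimetres until the force shows contact, then release.

```bash
python3 -m handwheel '[[15,[0,0,0.025],0],[15,[0,0,0.02],0],[15,[0,0,0.01],0],[15,[0,0,0],0],[15,[0,0,0],0]]';  python3 d.py .5057 -.3467 .181 -1.645
```

```text
time: 15.7
tool_pos: [0.5057, -0.3468, 0.1809]
tcp_rot: [-3.14, -0.001, -1.645]
force: [-1.2, 1.1, 6.9]
grip_width: 0.0253
t 15.7 pos [ 0.5057 -0.3468  0.1809] rot [-3.1405e+00 -1.0000e-03 -1.6449e+00] F [-1.2  1.1  6.9] g 0.0253 q [-0.8   0.3   1.55 -0.    1.29  0.85]
shift mm tool [-0.1 -0.  -0.1] turn share 4.022659756627529e-05
```

```bash
python3 -m handwheel '[[30,[0,0,0],0],[45,[0,0,0],0],[70,[0,0,0],0],[90,[0,0,0],0],[90,[0,0,0],0],[90,[0,0,0],0],[90,[0,0,0],0]]'; python3 -m handwheel '[[90,[0,0,-0.1],0],[90,[0,0,-0.2],0],[90,[0,0,-0.2],0],[90,[0,0,-0.2],0],[90,[0,0,-0.2],0],[90,[0,0.25,0],0],[90,[0,0.3,0],0],[90,[0,0.25,0],0],[90,[0,0,0],0],[90,[0,0,0],0]]'
python3 - <<'E'
from h import *
w=cam("wrist"); save(w["bgr"],"w9.png")
s=cam("scene"); save(s["bgr"],"s9.png")
t=cam("top"); save(t["bgr"],"t9.png")
E
python3 d.py
```

```text
time: 16.4
tool_pos: [0.5053, -0.3465, 0.1795]
tcp_rot: [3.142, 0.0, -1.645]
force: [-0.0, -0.3, -1.0]
grip_width: 0.0759
time: 17.4
tool_pos: [0.4258, -0.3409, 0.2705]
tcp_rot: [-3.14, -0.001, -1.646]
force: [0.0, -0.0, 0.4]
grip_width: 0.09
t 17.55 pos [ 0.4263 -0.3407  0.2698] rot [-3.1410e+00 -3.0000e-04 -1.6444e+00] F [-0.2  0.3  0.4] g 0.0899 q [-0.9   0.06  1.64  0.    1.44  0.75]
```

View pics/w9.png

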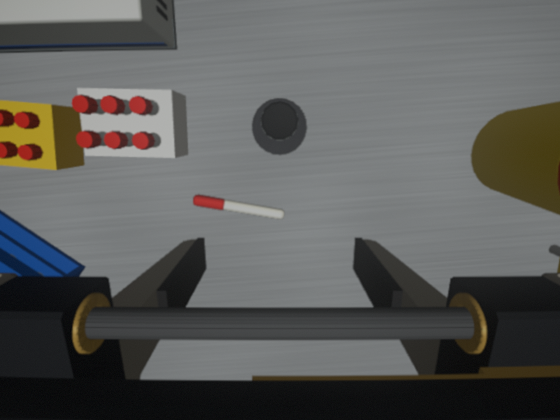

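View pics/s9.png

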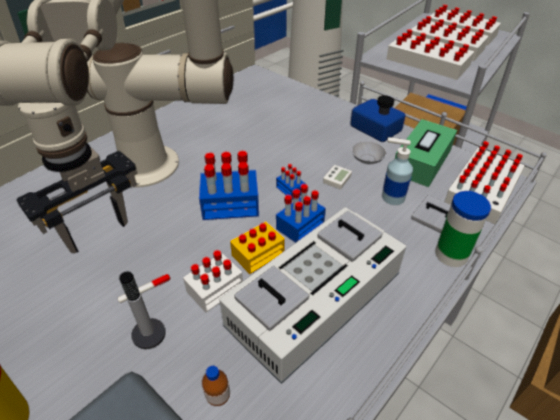

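The rod hangs fully down again: the handle top is at (279,120) over its base, the scene view matches the start, and the racks are unmoved. Now go behind the blue rack.

```bash
python3 d.py .44 .115 .27 -1.645
python3 - <<'E'
from h import *
t=cam("top"); f=lambda x,y:(x/3.2+200-.35,y/3.2+90-.35)
print("big caps",plane(t,[f(233,535),f(271,569),f(193,580)],.16).round(3).tolist())
m,l,b=blobs(t,(100,120,60),(125,255,255),500,(240,240,340,310));print([(s,c) for i,s,c in b])
print(plane(t,[f(232,484)],.08),plane(t,[f(232,484)],.055))
E
```

```text
t 17.55 pos [ 0.4263 -0.3407  0.2698] rot [-3.1410e+00 -3.0000e-04 -1.6444e+00] F [-0.2  0.3  0.4] g 0.0899 q [-0.9   0.06  1.64  0.    1.44  0.75]
shift mm tool [-4.555e+02  1.990e+01 -4.000e-01] turn share 0.00020156658665156316
big caps [[0.386, 0.066, 0.16], [0.358, 0.035, 0.16], [0.349, 0.099, 0.16]]
[(array([ 247,  242,   63,   62, 1314], dtype=int32), array([278.39802131, 271.60197869]))]
[[0.42821336 0.06906606 0.08      ]] [[0.42818744 0.06968922 0.055     ]]
```

```bash
python3 -m handwheel '[[60,[-0.2,0,0],0],[60,[-0.38,0.02,0],0],[60,[-0.4,0.02,0],0],[60,[-0.4,0.02,0],0],[60,[-0.4,0.02,0],0],[60,[-0.4,0.02,0],0],[60,[-0.4,0.02,0],0],[60,[-0.4,0.02,0],0],[60,[-0.4,0.02,0],0],[60,[-0.4,0.02,0],0]]' && python3 -m handwheel '[[60,[-0.4,0.02,0],0],[60,[-0.25,0,0],0],[60,[-0.12,0,0],0],[60,[0,0,0],0],[60,[0,0,0],0]]';  python3 d.py .44 .115 .27 -1.645;python3 - <<'E'
from h import *
w=cam("wrist"); save(w["bgr"],"w10.png",None,1.4)
h=cv2.cvtColor(w["bgr"],cv2.COLOR_BGR2HSV)
E
```

```text
time: 18.6
tool_pos: [0.4358, 0.0397, 0.2698]
tcp_rot: [-3.141, 0.0, -1.644]
force: [0.6, -1.0, -1.4]
grip_width: 0.0602
time: 19.1
tool_pos: [0.4395, 0.114, 0.2694]
tcp_rot: [3.141, -0.001, -1.645]
force: [-0.2, -0.3, -0.5]
grip_width: 0.0598
t 19.1 pos [0.4395 0.114  0.2694] rot [ 3.1413e+00 -6.0000e-04 -1.6451e+00] F [-0.2 -0.3 -0.5] g 0.0598 q [-0.01 -0.19  1.88 -0.    1.45  1.63]
shift mm tool [-1.  -0.4 -0.6] turn share -1.9665233383499198e-05
```

View pics/w10.png

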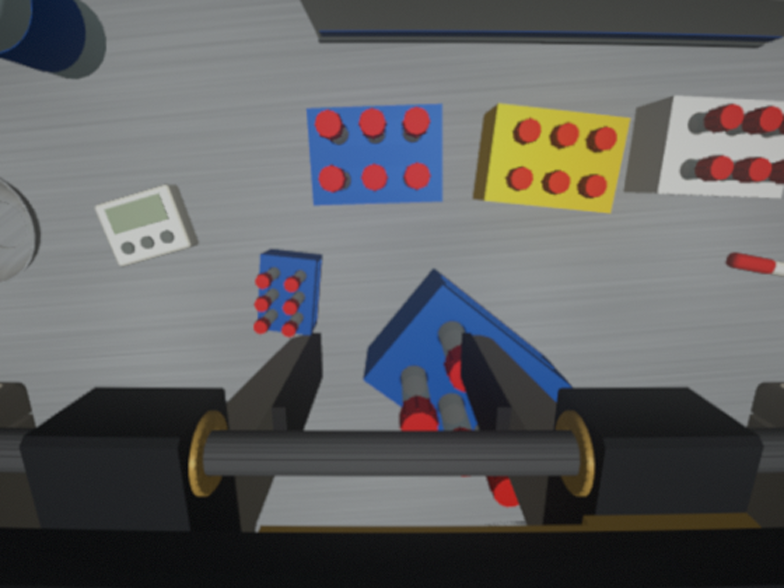

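The wrist view shows the blue rack top with corners (307,108), (441,104), (442,202) and (314,205) in the enlarged picture, clear of the small decoy (290,290) and the big decoy (435,272).

Run:
```python
from h import *
w=cam("wrist"); t=cam("top")
c=lambda L:[(x/1.4-.15,y/1.4-.15) for x,y in L]
P=plane(w,c([(307,108),(441,104),(442,202),(314,205)]),.055);print("w",P.round(4).tolist(),P.mean(0))
C=plane(w,c([(328,124),(372,122),(416,121),(332,179),(374,177),(417,176)]),.111);print("caps",C.round(4).tolist(),C.mean(0),"yaw",-np.arctan2(C[0,0]-C[2,0],C[0,1]-C[2,1]),-np.arctan2(C[3,0]-C[5,0],C[3,1]-C[5,1]))
print("small decoy",plane(w,c([(322,256),(320,334)]),.034),"big corner",plane(w,c([(435,270)]),.08),plane(w,c([(435,290)]),.08))
print("yellow left",plane(w,c([(486,197),(499,105)]),.055))
f=lambda x,y:(x/3.2+200-.35,y/3.2+90-.35)
T=plane(t,[f(*p) for p in((144,342),(177,344),(211,345),(142,383),(175,384),(209,385))],.111);print("top caps",T.round(4).tolist(),T.mean(0))
```

```text
w [[0.5761, 0.1709, 0.055], [0.571, 0.0646, 0.055], [0.4948, 0.0674, 0.055], [0.5004, 0.1742, 0.055]] [0.53557376 0.11926377 0.055     ]
caps [[0.5548, 0.1484, 0.111], [0.5537, 0.1186, 0.111], [0.5522, 0.0889, 0.111], [0.5187, 0.1495, 0.111], [0.5178, 0.1203, 0.111], [0.5163, 0.0904, 0.111]] [0.53558481 0.11935921 0.111     ] yaw -0.04360554896868849 -0.04143532077462275
small decoy [[0.45399719 0.17616099 0.034     ]
 [0.37936328 0.18679873 0.034     ]] big corner [[0.44262832 0.07838181 0.08      ]] [[0.42600184 0.07919697 0.08      ]]
yellow left [[0.49621467 0.03056116 0.055     ]
 [0.56698366 0.01864125 0.055     ]]
top caps [[0.5526, 0.1458, 0.111], [0.5508, 0.1168, 0.111], [0.5499, 0.0869, 0.111], [0.5165, 0.1473, 0.111], [0.5156, 0.1183, 0.111], [0.5147, 0.0885, 0.111]] [0.53333077 0.11727122 0.111     ]
```

```bash
python3 d.py .474 .1227 .065 -1.645
```

```text
t 19.25 pos [0.4395 0.1136 0.2695] rot [ 3.1416e+00 -3.0000e-04 -1.6467e+00] F [-0.1 -0.  -0.4] g 0.0602 q [-0.01 -0.19  1.88 -0.    1.45  1.63]
shift mm tool [-11.8 -33.7 204.5] turn share -0.0005457883652585611
```

```bash
python3 -m handwheel '[[54,[-0.06,-0.17,0],0],[54,[-0.058,-0.167,0],0],[54,[0,0,0.2],0],[54,[0,0,0.25],0],[54,[0,0,0.25],0],[54,[0,0,0.25],0],[54,[0,0,0],0],[54,[0,0,0],0]]';  python3 d.py .474 .1227 .065 -1.645;python3 - <<'E'
from h import *
w=cam("wrist"); save(w["bgr"],"w11.png",None,1.4)
s=cam("scene"); save(s["bgr"],"s11.png",(180,100,400,280),3.5)
E
```

```text
time: 20.05
tool_pos: [0.4739, 0.1233, 0.1749]
tcp_rot: [3.141, -0.0, -1.646]
force: [-0.5, -0.6, 0.2]
grip_width: 0.054
t 20.05 pos [0.4739 0.1233 0.1749] rot [ 3.1413e+00 -1.0000e-04 -1.6461e+00] F [-0.5 -0.6  0.2] g 0.054 q [ 0.01 -0.    1.9  -0.    1.24  1.65]
shift mm tool [  0.6  -0.2 109.9] turn share -0.0003565510380481286
```

View pics/w11.png

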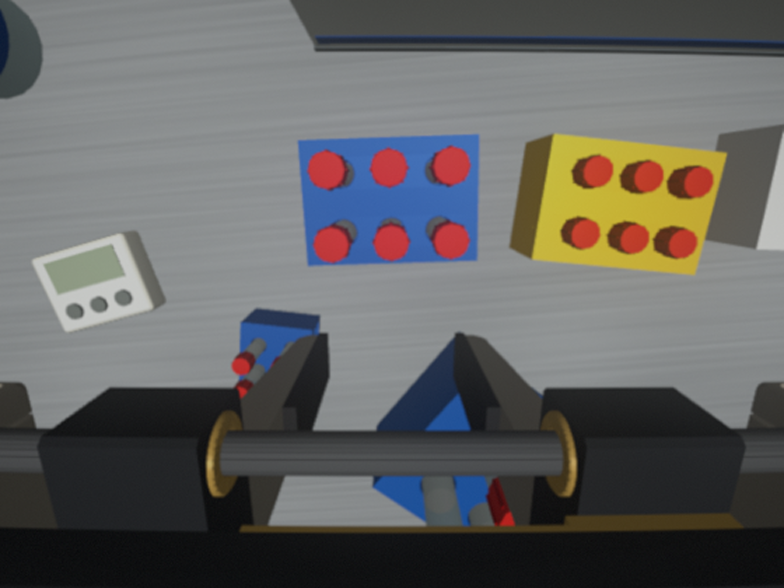

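View pics/s11.png

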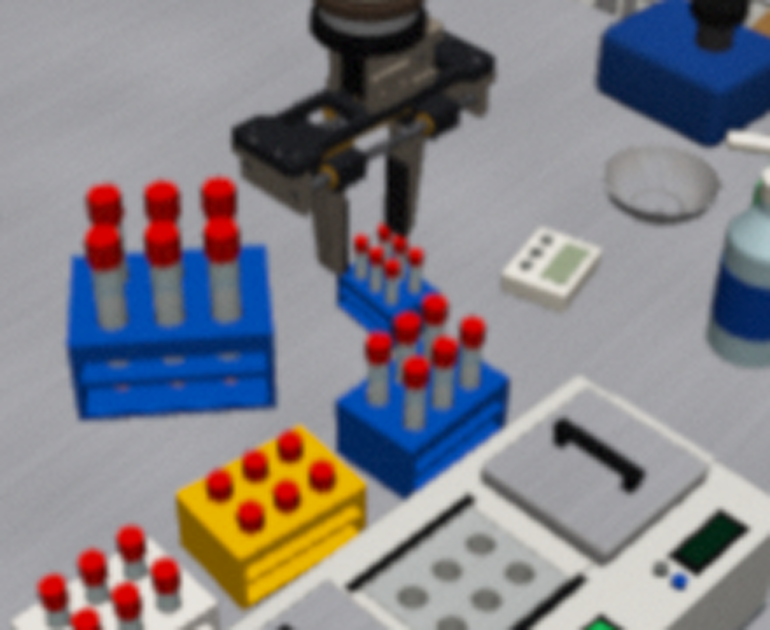

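The rack is centred between the fingers (391 against 390). Descend the remaining 110 mm, clear of both decoys.

```bash
python3 -m handwheel '[[54,[0,0,0.2],0],[54,[0,0,0.25],0],[54,[0,0,0.25],0],[54,[0,0,0.2],0],[54,[0,0,0.12],0],[54,[0,0,0.08],0],[54,[0,0,0],0],[54,[0,0,0],0]]';  python3 d.py .474 .1227 .065 -1.645;python3 - <<'E'
from h import *
w=cam("wrist"); save(w["bgr"],"w12.png",None,1.4)
s=cam("scene"); save(s["bgr"],"s12.png",(180,100,400,280),3.5)
E
```

```text
time: 20.95
tool_pos: [0.4747, 0.1239, 0.0655]
tcp_rot: [-3.14, 0.0, -1.645]
force: [1.3, 0.0, 0.4]
grip_width: 0.0542
t 20.95 pos [0.4747 0.1239 0.0655] rot [-3.1398e+00  2.0000e-04 -1.6450e+00] F [1.3 0.  0.4] g 0.0542 q [0.01 0.16 1.97 0.   1.01 1.65]
shift mm tool [1.3 0.6 0.5] turn share 1.0144600485815208e-05
```

View pics/w12.png

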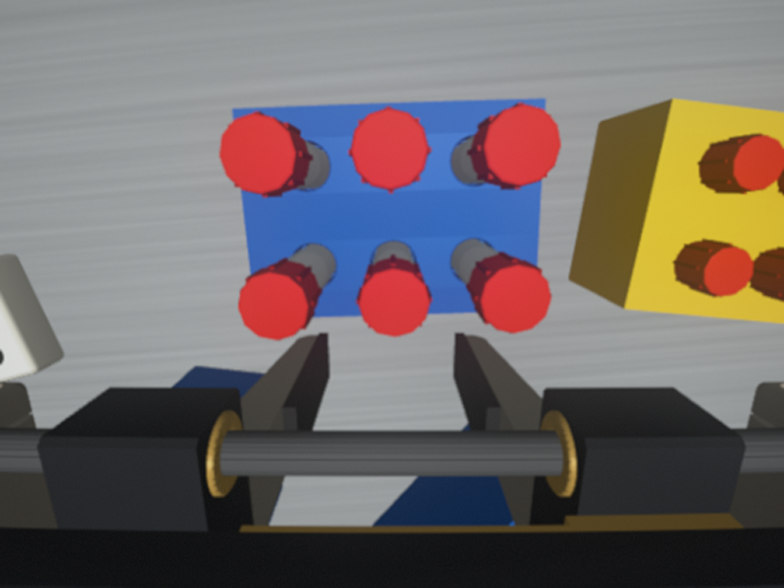

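View pics/s12.png

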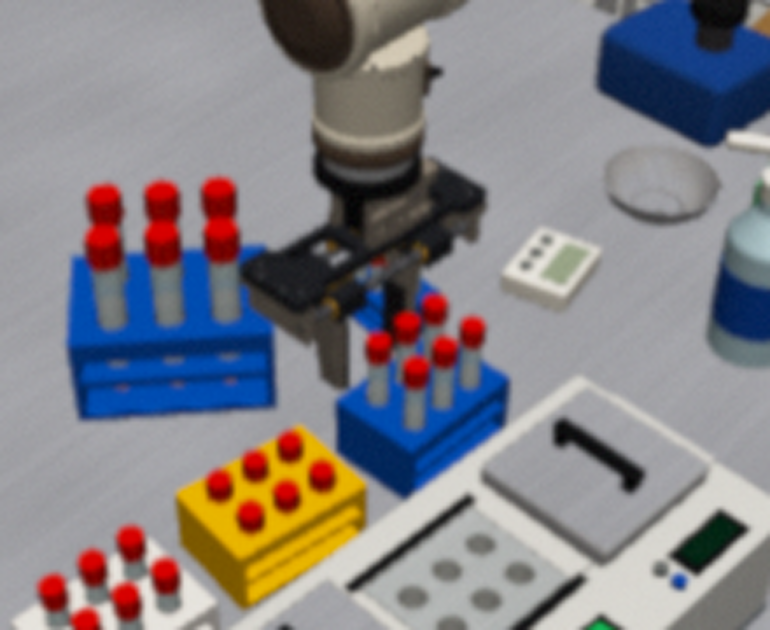

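```bash
python3 -m handwheel '[[54,[0.01,-0.06,0],0],[54,[0,-0.06,0],0],[54,[0,-0.05,0],0],[54,[0,-0.05,0],0],[54,[0,-0.05,0],0],[54,[0,-0.05,0],0],[54,[0,-0.05,0],0],[54,[0,-0.05,0],0],[54,[0,0,0],0]]';  python3 d.py .547 .1173 .065 -1.645;python3 - <<'E'
from h import *
w=cam("wrist"); save(w["bgr"],"w13.png",None,1.4)
E
```

```text
time: 21.95
tool_pos: [0.5167, 0.1196, 0.0646]
tcp_rot: [-3.14, 0.0, -1.645]
force: [-0.0, -0.7, -0.5]
grip_width: 0.0541
t 21.95 pos [0.5167 0.1196 0.0646] rot [-3.1399  0.     -1.6452] F [-0.  -0.7 -0.5] g 0.0541 q [-0.    0.25  1.86 -0.    1.02  1.64]
shift mm tool [  0.1 -30.3  -0.3] turn share -6.225490916017343e-05
```

View pics/w13.png

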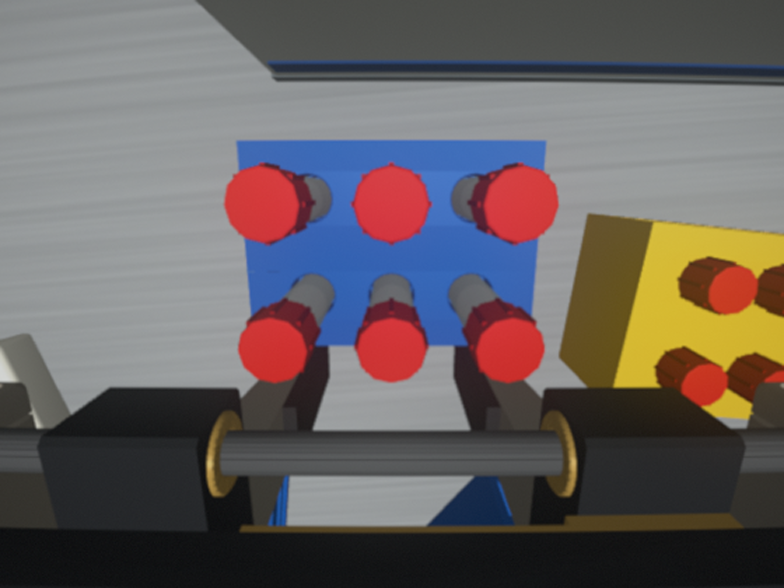

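The rack is square against both fingers and sliding. Continue, then feel for the heater.

```bash
python3 -m handwheel '[[54,[0,-0.05,0],0],[54,[0,-0.05,0],0],[54,[0,-0.05,0],0],[54,[0,-0.05,0],0],[54,[0,-0.03,0],0],[54,[0,-0.02,0],0],[54,[0,0,0],0]]';  python3 d.py .547 .1173 .065 -1.645
python3 - <<'E'
from h import *
w=cam("wrist"); save(w["bgr"],"w14.png",None,1.4)
E
```

```text
time: 22.7
tool_pos: [0.5411, 0.1179, 0.0646]
tcp_rot: [-3.141, -0.0, -1.645]
force: [0.3, -0.7, 0.3]
grip_width: 0.054
t 22.7 pos [0.5411 0.1179 0.0646] rot [-3.1408 -0.     -1.645 ] F [ 0.3 -0.7  0.3] g 0.054 q [-0.    0.31  1.79 -0.    1.04  1.64]
shift mm tool [ 0.1 -6.  -0.4] turn share -1.4777078508992094e-05
```

View pics/w14.png

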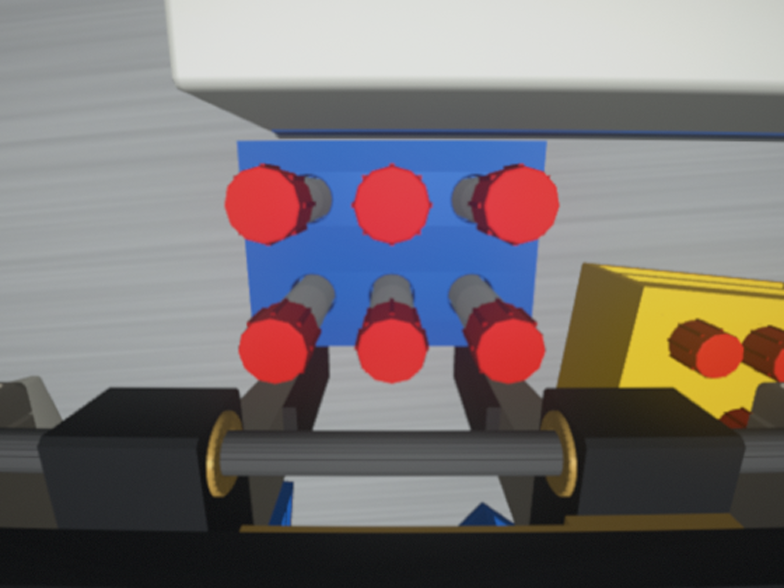

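```bash
python3 -m handwheel '[[54,[0,-0.02,0],0],[54,[0,-0.02,0],0],[54,[0,-0.01,0],0],[54,[0,0,0],0]]';  python3 d.py; python3 -m handwheel '[[54,[0,-0.02,0],0],[54,[0,0,0],0]]';python3 -m handwheel '[[54,[0,-0.02,0],0],[54,[0,0,0],0]]'
```

```text
time: 23.15
tool_pos: [0.5457, 0.1176, 0.0646]
tcp_rot: [-3.141, 0.0, -1.645]
force: [-1.8, -0.4, 1.5]
grip_width: 0.0541
t 23.15 pos [0.5457 0.1176 0.0646] rot [-3.1414e+00  1.0000e-04 -1.6450e+00] F [-1.8 -0.4  1.5] g 0.0541 q [-0.    0.32  1.78  0.    1.04  1.64]
time: 23.35
tool_pos: [0.5472, 0.1175, 0.0644]
tcp_rot: [3.14, 0.0, -1.645]
force: [-3.7, 1.3, 2.8]
grip_width: 0.054
time: 23.55
tool_pos: [0.5474, 0.1175, 0.0642]
tcp_rot: [3.136, -0.0, -1.645]
force: [-10.8, -0.1, 8.8]
grip_width: 0.054
```

Force jumped to -10.8 N and x stalled at 0.5474, so the rack is against the heater's face. Check, then back off.

```bash
python3 -m handwheel '[[54,[0,0.02,0],0],[54,[0,0.04,0],0],[54,[0,0.1,0],0],[54,[0,0.1,0],0],[54,[0,0,0],0]]'
python3 - <<'E'
from h import *
w=cam("wrist"); save(w["bgr"],"w15.png",None,1.4)
E
python3 -m handwheel '[[54,[0,0,-0.2],0],[54,[0,0,-0.3],0],[54,[0,0,-0.3],0],[54,[0,0,-0.3],0],[54,[0,0,-0.3],0],[54,[0,0.3,-0.3],0],[54,[0,0.4,-0.2],0],[54,[0,0.4,0],0],[54,[0,0.1,0],0],[54,[0,0,0],0]]';python3 d.py
python3 - <<'E'
from h import *
w=cam("wrist"); save(w["bgr"],"w16.png",None,1.4)
s=cam("scene"); save(s["bgr"],"s16.png",None,1.4)
t=cam("top"); save(t["bgr"],"t16.png",(200,90,450,300),3.2)
E
```

```text
time: 24.05
tool_pos: [0.522, 0.1194, 0.0642]
tcp_rot: [3.14, -0.0, -1.645]
force: [0.0, 0.1, -0.3]
grip_width: 0.054
time: 25.1
tool_pos: [0.4035, 0.1283, 0.2548]
tcp_rot: [-3.14, 0.0, -1.645]
force: [-0.3, 0.3, 0.3]
grip_width: 0.0537
t 25.1 pos [0.4035 0.1283 0.2548] rot [-3.1399e+00  1.0000e-04 -1.6445e+00] F [-0.3  0.3  0.3] g 0.0537 q [ 0.02 -0.27  1.98 -0.    1.43  1.67]
```

View pics/w15.png

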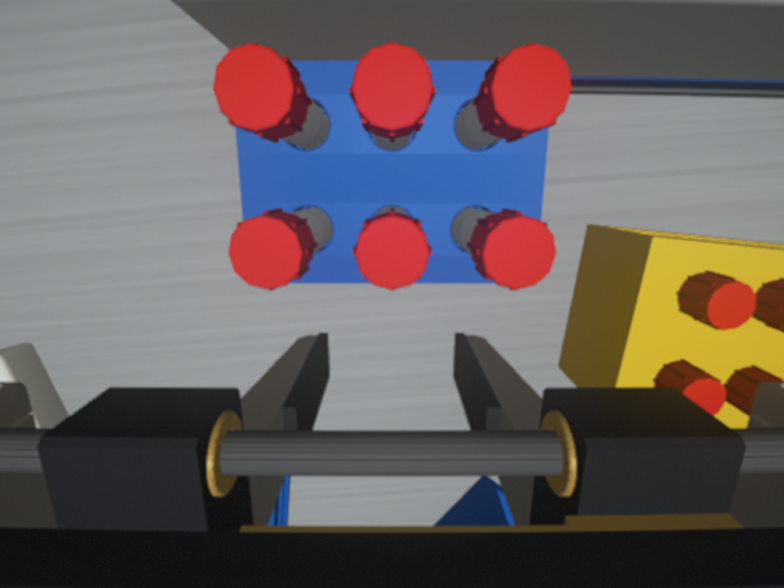

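View pics/s16.png

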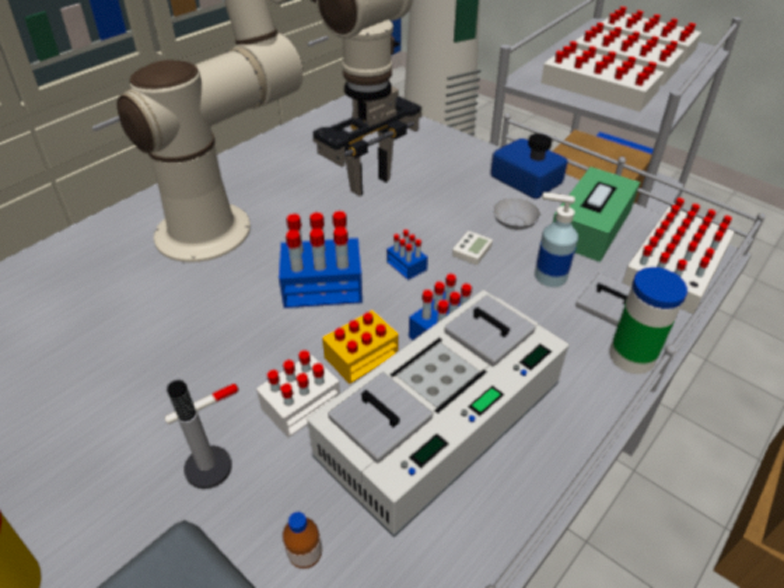

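View pics/t16.png

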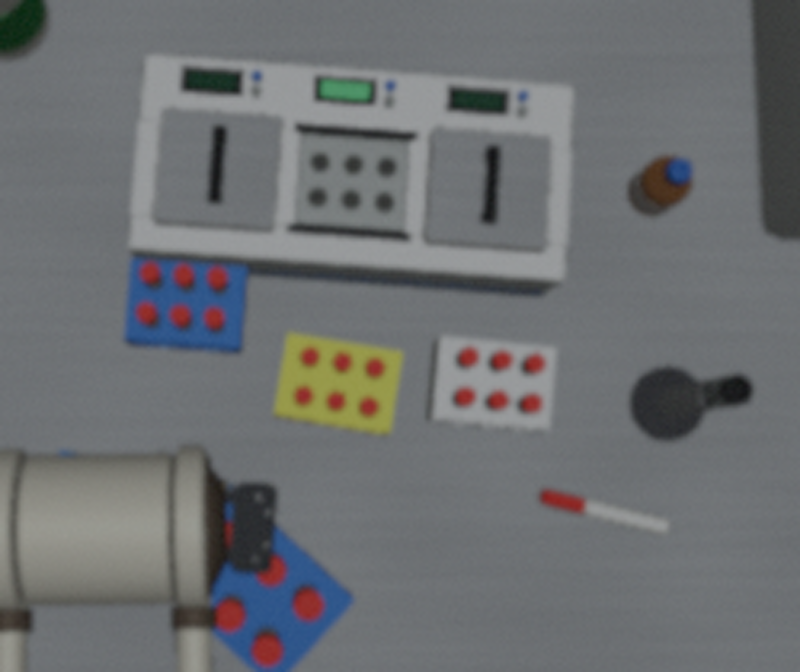

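View pics/w16.png

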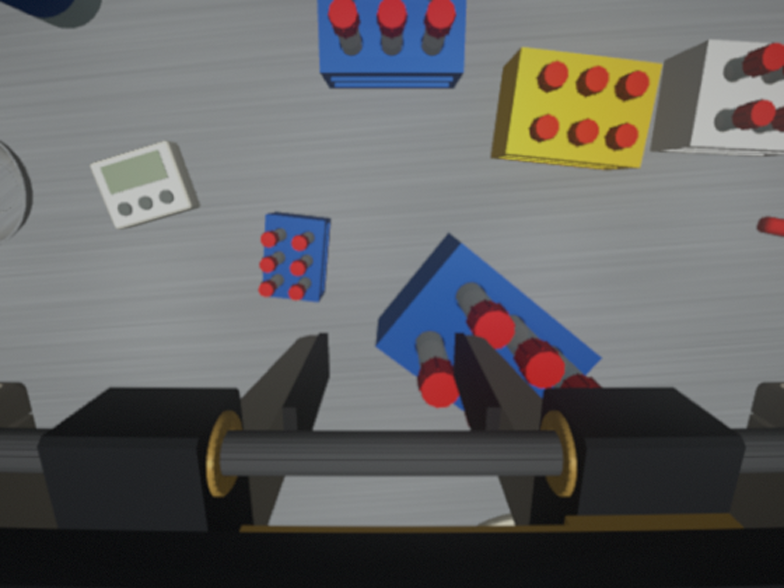

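The top view shows the blue rack flush under the heater's edge at (186,303), with the yellow and white racks, rod and bystanders unchanged. Now a numeric check.

Run:
```python
from h import *
t=cam("top"); f=lambda x,y:(x/3.2+200-.35,y/3.2+90-.35)
T=plane(t,[f(*p) for p in((150,275),(184,277),(217,278.5),(148,315),(181,317),(214,319))],.111)
W=plane(t,[f(*p) for p in((320,162),(354,165),(387,167),(317,197),(351,200),(385,202))],.105)
c=T.mean(0);b=W.mean(0);yaw=-.074;e=np.array([np.cos(yaw),np.sin(yaw)]);n=np.array([-np.sin(yaw),np.cos(yaw)])
d=(c-b)[:2];print("rack centre in heater",d@e,d@n,"far x",d@e+.038,"yaw rel",-np.arctan2(T[0,0]-T[2,0],T[0,1]-T[2,1])-yaw,-np.arctan2(T[3,0]-T[5,0],T[3,1]-T[5,1])-yaw)
a=cv2.imread("pics/top0.png").astype(int);g=np.abs(a-t["bgr"]).max(2)
for nm,(x0,y0,x1,y1) in dict(yellow=(283,190,330,228),white=(332,190,376,226),rod=(395,200,436,230),marker=(366,240,412,258),timer=(166,204,200,234),dish=(115,195,155,235),sanit=(150,145,182,176),reag=(398,136,418,156)).items(): print(nm,g[y0:y1,x0:x1].mean().round(2),g[y0:y1,x0:x1].max())
```

```text
rack centre in heater -0.11503665470918605 0.14283439728244968 far x -0.07703665470918605 yaw rel 0.019499423049747812 0.011732850175753838
yellow 2.92 8
white 2.93 7
rod 2.96 11
marker 2.79 6
timer 3.09 22
dish 2.8 7
sanit 3.01 17
reag 2.86 8
```

```bash
python3 -c "
from bench import env
print(env.finish_job())"
```

```text
the job is handed in; nothing more can be done
None
```

The job is handed in; no verdict was reported. It took about 25 s of the 64 s allowed.

- **Depth:** the rod met the bottom of the front middle well 85 mm down. The force rose from about -2 N to +5 N, the TCP stalled at z = 0.181 m, and the blue band was level with the well's mouth. There was no contact at 45 or 65 mm.
- **Rod:** it is back in its holster. The gripper stalled at its original grasp height, with about 7 N as the handle met the rim. The top view there matches the start picture.
- **Rack:** I slid the blue 76 x 108 mm rack with both fingers until the force reached about 11 N at the heater's front face, then backed off. By the top camera its far side is at x = -0.077 m in the heater frame, its centre at y = +0.143 m, and it is square to within about 0.02 rad.
- **Everything else:** the yellow and white racks and all the bystanders show no change from the start beyond image noise. A few pixels differ more around the timer (22) and the sanitiser (17), but their averages are the same as the rest. In the last pictures the two look-alike blue racks had not visibly moved, and the gripper was clear of everything.

The wrist and top cameras disagreed by about 2 mm, which is within the stated calibration. The felt contacts settled the final positions.

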